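Slide a loaded pottery bat out over the shelf edge

TASK

Push the square grey bat, with the little pot riding on it, along the low shelf towards the shelf's dark far edge until the red line on the bat lies right over that edge, parallel to it, so that the bat overhangs and a potter can later get their fingers under it. Only push the bat with the fingers: do not lift or tip it, do not touch the pot, and leave the jar, flask and beaker where they are.

Things in the scene. Friction and masses are not known exactly. Their poses are not given: they have to be found in the camera images.
- shelf: Low wooden ware shelf fixed on the table: a flat board 280 mm (its x) by 400 mm (its y), top 60 mm above the table, on two battens. Origin: centre of its underside, on the table. Its x axis points level, square to the dark far edge, from the robot's side out over that edge; z up.
- shelf_edge (a point): Middle of the upper rim of the shelf's far edge, which is marked by a 6 mm dark strip; at x = +140 mm, z = 60 mm in the shelf's frame; axes as the shelf's. The edge runs along y and there is open air beyond it (+x).
- bat: Square pale grey plastic board, 160 x 160 x 10 mm, about 0.15 to 0.3 kg, lying loose and flat on the shelf. Origin: centre of its underside. x points to the side that has the red line (the front, which is to overhang), y along the line, z up. The plain back side, at x = -80 mm, faces the robot.
- bat_line (a point): Middle of the red line, 4 mm wide, painted right across the top of the bat parallel to its front side and 40 mm in from it (x = +40 mm, z = 10 mm in the bat's frame); axes as the bat's.
- pot: Small terracotta pot standing loose near the middle of the bat, 56 mm across the mouth, 45 mm high, about 0.1 kg; origin: centre of its underside. Rides along by friction. Not to be touched.
- jar: Blue jar with a black lid, 38 mm across, 60 mm high, standing loose on the shelf near its left (+y) end, beside the bat; origin: centre of its underside. To be left alone.
- flask: Blue flask with a steel cap, 66 mm across, 190 mm high, standing on the table to one side of the shelf; origin: centre of its underside. To be left alone.
- beaker: Pink beaker, 72 mm across the mouth, 90 mm high, standing on the table to the other side of the shelf; origin: centre of its underside. To be left alone.
Not all that is in view belongs to the job. Leave any blue, green or purple look-alike of the bat alone.

How it is judged:
By the outcome, as a careful person would: the job done as asked, in the order asked, and still so for the second after the job is handed in, with the robot touching nothing.
It also fails if it takes over 46 s, if anything falls off the work surface, if the arm or the gripper's body presses on something with over 40 N, if the wrist force passes 120 N, or if a joint passes its speed limit or range.

ROBOT

A 6-joint arm with a two-finger parallel gripper is mounted at the origin on the work surface. World frame = base frame: x ahead of the robot, y to its left, z up, the work surface at z = 0. Lengths are in m, angles in degrees, forces in N, time in s.
With the tool pointing down it reaches from about 0.375 to 0.9 m from the base axis. Payload 3.1 kg.
Tool frame: the origin (TCP) lies at the very end of the fingers, on their centre line; the grasp point (between the pads) lies 19 mm behind it; z points along the fingers, y is the line along which they close (so a half turn about z gives the same grasp; the last joint's range is limited). The gripper opens to 87 mm and grips with 3 to 60 N. Pads are 19 mm wide; open, the fingers measure 117 mm over their backs; the gripper's body (75 mm by 190 mm) begins 51 mm behind the grasp point.
Start: joints at [65.403, 30.224, 82.088, -0, 67.689, -10.227], TCP at [0.155, 0.605, 0.223] pointing down, gripper open.
Joint ranges: [-176.69, 176.69], [-43.24, 126.21], [12.49, 139.97], [-82, 262], [0, 151.66], [-163.58, 163.58]. Speed limits (degrees/s): [159.86, 159.86, 180, 180, 180, 180].

INTERFACE

Orientations are given as a 3x3 rotation matrix whose columns are the frame's x, y, z axes.
In Python, from rig import bot, imaging gives the robot as it stands.
- The arm moves only by the tool drive_tool, never from a script. Its argument "deltas" is text: rows parted by semicolons, each of 5 numbers parted by spaces: the finger opening in mm, from 0 to 87, then the shift along the world's x, y, z in mm, then the turn about the world's z in rad. In form: jaw dx dy dz twist; .... A call has 1 to 12 rows; each row is the pose to reach, as a shift and turn from the pose commanded when the call began; what a row does not reach only later rows make up. A row lasts 1/10 s, in which the tool goes at most 50 mm and 8.59 degrees, less where a joint would pass 70% of its speed; a pose out of reach is approached as far as the arm can. A call with a gripper value outside its range is refused whole. The fingers move at their own pace and stop on an object; the grip force is fixed at half the most. Time passes only in rows, so rows that repeat a pose let the fingers close. It gives the time, the measured TCP pose, the force, the opening and the grip force at its end, in the units of the state.
- bot.read_state(): the state, without advancing time (a new reading comes with each control period).
- imaging.capture(name): name is "side" or "top"; returns the picture (400x640x3 uint8, red, green, blue); there is no depth.
- imaging.camera_model(name): a dict with "fx", "fy", "cx", "cy" (pixels), "T" (4x4, takes a point from camera to world coordinates). Camera axes: x right, y down, z forward; pixel columns grow to the right and rows downward; lengths in m; the calibration is good to about 2 mm. A picture is of the moment at which its call begins. camera_model takes no time and is no camera call.
- bot.hand_in(): hands the job in; it is judged then, once.
The state is a dict: "time_s": time; "joint_positions": joint angles; "qvel": joint speeds; "tau": joint torques, N m; "position": TCP position; "tcp_rot": TCP orientation; "force": force on the tool from outside, world axes, zero at the start; "moment": the same for the moment, N m; "opening": opening from 0.0 (shut) to 1.0 (fully open); "grasp_force": force on a finger pad.
Only numpy, scipy, OpenCV 4.12 (cv2) and the standard library are available. Lean on these libraries where they do the work, as an engineer would, in place of code of your own. Each camera call takes 0.05 s, during which the arm holds its last target. There are 200 camera calls.

## Working session

There is one attempt and no reset: what is moved stays moved. The work goes in short steps, Python scripts to look and compute and a tool call to move; the robot and the scene stay as the last step left them, time stands still between calls to the robot, and variables do not carry over. Pictures are saved under pics/ and viewed, at most 10 in all, crops included, and the job is handed in when it is done.

Besides the shell and the picture viewer there is one more tool, called as name(argument=value, ...), one argument or row to a line, values as JSON. drive_tool: Moves the arm, as the interface text tells. Its arguments: {"type":"object","properties":{"deltas":{"type":"string"}},"required":["deltas"]}

```bash
mkdir -p pics; python3 - <<'E'
from rig import bot, imaging
import cv2
for n in("top","side"):
    cv2.imwrite(f"pics/{n}0.png",imaging.capture(n)[:,:,::-1]); m=imaging.camera_model(n); print(m)
s=bot.read_state();print(s["time_s"],s["position"],s["tcp_rot"])
E
```

```text
{'fx': 366.7705214910282, 'fy': 366.7705214910282, 'cx': 320.63830798962084, 'cy': 199.14031918991256, 'T': array([[ 2.90968042e-04, -9.93737152e-01,  1.11742508e-01,
         3.76855074e-01],
       [-9.99939383e-01,  9.40776925e-04,  1.09701796e-02,
        -8.09781387e-02],
       [-1.10065998e-02, -1.11738927e-01, -9.93676641e-01,
         9.85571636e-01],
       [ 0.00000000e+00,  0.00000000e+00,  0.00000000e+00,
         1.00000000e+00]])}
{'fx': 473.3411791272853, 'fy': 473.3411791272853, 'cx': 323.90439661584486, 'cy': 199.7578967726452, 'T': array([[ 0.84767002, -0.25950556,  0.46272282, -0.25179437],
       [-0.53047629, -0.42627689,  0.73272294, -1.18065136],
       [ 0.00710237, -0.86657076, -0.49900369,  0.84953854],
       [ 0.        ,  0.        ,  0.        ,  1.        ]])}
0.1 [0.15483606 0.60485498 0.22167532] [[-9.68697730e-01  2.48241875e-01 -8.24780399e-04]
 [ 2.48242968e-01  9.68696266e-01 -1.72398601e-03]
 [ 3.70996173e-04 -1.87476727e-03 -9.99998174e-01]]
```

View pics/top0.png

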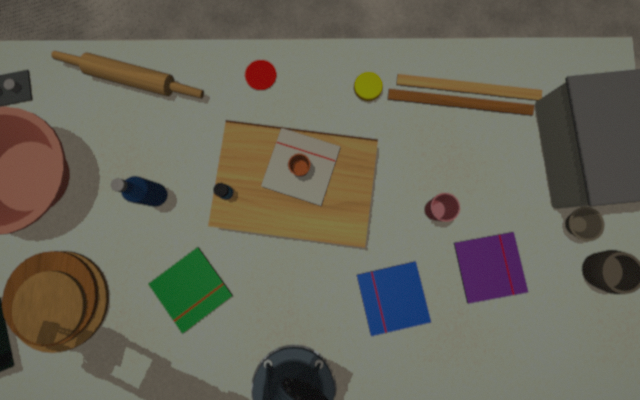

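View pics/side0.png

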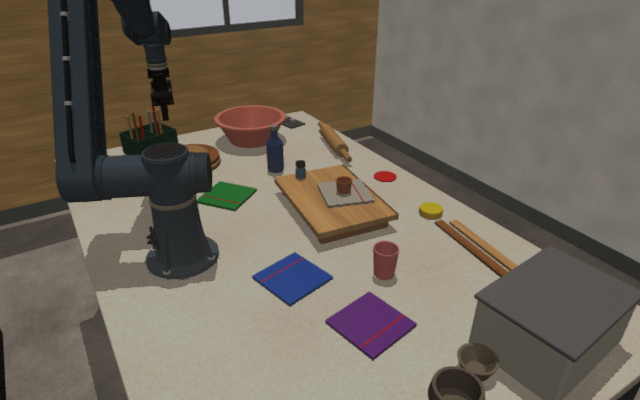

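The top view shows the shelf with corners near (227,122), (377,139), (366,248) and (209,226). The bat has corners near (282,128), (340,146), (323,205) and (262,185), the pot is at (299,165), and the jar is at (223,190). I'll measure these next.

```bash
cat > h.py <<'E'
import numpy as np, cv2
from rig import bot, imaging
def w(n,px,z):
    m=imaging.camera_model(n);T=m["T"];px=np.atleast_2d(px).astype(float)
    d=np.c_[(px[:,0]-m["cx"])/m["fx"],(px[:,1]-m["cy"])/m["fy"],np.ones(len(px))]@T[:3,:3].T
    return (T[:3,3]+d*((z-T[2,3])/d[:,2])[:,None])[:,:2]
def proj(n,P):
    m=imaging.camera_model(n);T=m["T"];q=(np.atleast_2d(P)-T[:3,3])@T[:3,:3]
    return np.c_[m["fx"]*q[:,0]/q[:,2]+m["cx"],m["fy"]*q[:,1]/q[:,2]+m["cy"]]
def big(m):
    k,l,s,_=cv2.connectedComponentsWithStats(m.astype(np.uint8));return l==1+np.argmax(s[1:,4])
def line(p):
    vx,vy,x,y=cv2.fitLine(np.float32(p),cv2.DIST_HUBER,0,1e-3,1e-3).ravel()
    if vy<0: vx,vy=-vx,-vy
    return np.array([x,y]),np.array([vx,vy]),np.degrees(np.arctan2(-vx,vy)) # normal yaw
def masks(im):
    roi=np.zeros(im.shape[:2],bool);roi[95:255,200:390]=1
    H,S,V=cv2.split(cv2.cvtColor(im,cv2.COLOR_RGB2HSV))
    i=im.astype(int);r,g,b=i[...,0],i[...,1],i[...,2]
    return roi,H,S,V,r,g,b
E
python3 - <<'E'
from h import *
im=imaging.capture("top");roi,H,S,V,r,g,b=masks(im)
cv2.imwrite("pics/c1.png",cv2.resize(im[110:255,200:390,::-1],None,fx=4,fy=4,interpolation=cv2.INTER_CUBIC))
for p in[(300,110),(300,135),(330,175),(275,180),(240,160),(305,149),(300,130),(255,127)]:print(p,im[p[1],p[0]],H[p[1],p[0]],S[p[1],p[0]])
for x in(250,350): print(x,[tuple(im[y,x]) for y in range(118,142)])
E
```

```text
(300, 110) [126 129 117] 38 24
(300, 135) [126 121 106] 23 40
(330, 175) [117 109  95] 19 48
(275, 180) [127 127 113] 30 28
(240, 160) [128  99  55] 18 145
(305, 149) [128 115 103] 14 50
(300, 130) [82 63 48] 13 106
(255, 127) [126  97  55] 18 144
250 [(np.uint8(125), np.uint8(128), np.uint8(113)), (np.uint8(124), np.uint8(127), np.uint8(111)), (np.uint8(127), np.uint8(130), np.uint8(114)), (np.uint8(122), np.uint8(124), np.uint8(109)), (np.uint8(109), np.uint8(107), np.uint8(94)), (np.uint8(87), np.uint8(74), np.uint8(60)), (np.uint8(82), np.uint8(60), np.uint8(36)), (np.uint8(105), np.uint8(78), np.uint8(43)), (np.uint8(124), np.uint8(94), np.uint8(54)), (np.uint8(128), np.uint8(102), np.uint8(58)), (np.uint8(127), np.uint8(105), np.uint8(58)), (np.uint8(128), np.uint8(107), np.uint8(60)), (np.uint8(127), np.uint8(104), np.uint8(58)), (np.uint8(127), np.uint8(102), np.uint8(55)), (np.uint8(128), np.uint8(102), np.uint8(58)), (np.uint8(128), np.uint8(102), np.uint8(58)), (np.uint8(129), np.uint8(105), np.uint8(59)), (np.uint8(129), np.uint8(104), np.uint8(59)), (np.uint8(127), np.ui
[... 673 characters left out ...]
8(115)), (np.uint8(126), np.uint8(130), np.uint8(116)), (np.uint8(126), np.uint8(130), np.uint8(116)), (np.uint8(126), np.uint8(130), np.uint8(117)), (np.uint8(126), np.uint8(130), np.uint8(118)), (np.uint8(125), np.uint8(130), np.uint8(119)), (np.uint8(125), np.uint8(130), np.uint8(120)), (np.uint8(125), np.uint8(129), np.uint8(118)), (np.uint8(123), np.uint8(125), np.uint8(113)), (np.uint8(108), np.uint8(105), np.uint8(93)), (np.uint8(86), np.uint8(71), np.uint8(58)), (np.uint8(86), np.uint8(64), np.uint8(39)), (np.uint8(109), np.uint8(86), np.uint8(48)), (np.uint8(124), np.uint8(99), np.uint8(56)), (np.uint8(127), np.uint8(101), np.uint8(55)), (np.uint8(128), np.uint8(105), np.uint8(60))]
```

View pics/c1.png

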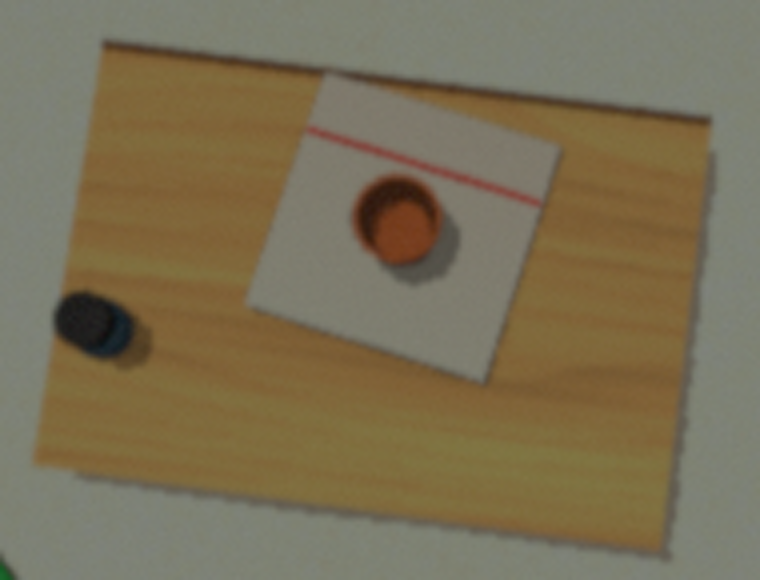

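```bash
cat >> h.py <<'E'
def measure(save=None,n=1,zl=.070):
    im=np.mean([imaging.capture("top") for _ in range(n)],0)
    if save: cv2.imwrite(save,im[...,::-1])
    r,g,b=im[...,0],im[...,1],im[...,2]
    # rim: green channel half crossing of table->dark, per column
    P=[]
    for x in list(range(232,262))+list(range(352,374)):
        y0=122+(x-227)*17/150; ys=np.arange(int(y0)-8,int(y0)+6); v=g[ys,x]
        k=np.argmin(v); t=(v[:3].mean()+v[k])/2
        j=max(i for i in range(k) if v[i]>t); P.append((x,ys[j]+(v[j]-t)/(v[j]-v[j+1])))
    c,d,a=line(w("top",P,.06)); 
    # red line: centroid of g excess per column
    red=(r-g-25).clip(0); H=np.zeros_like(g,bool);H[95:170,255:350]=1
    hsv=cv2.cvtColor(im.astype(np.uint8),cv2.COLOR_RGB2HSV)
    m=H&(r-g>25)&(abs(g-b)<22)&(r>90)
    k,l,s,_=cv2.connectedComponentsWithStats(m.astype(np.uint8),connectivity=8);m=l==1+np.argmax(s[1:,2])
    ys,xs=np.nonzero(m)
    Q=[(x,np.average(ys[xs==x],weights=(r-g)[ys[xs==x],x])) for x in np.unique(xs)]
    W=w("top",Q,zl); lc,ld,la=line(W)
    e=np.array([W[0],W[-1]])
    nrm=np.array([np.cos(np.radians(a)),np.sin(np.radians(a))])
    mid=lc+ld*((e.mean(0)-lc)@ld)
    print("edge pt",c.round(4),"yaw",a.round(2),"| line mid",mid.round(4),"yaw",la.round(2),"len",np.ptp(W@ld).round(4),"remain",((c-mid)@nrm).round(4),"end gaps",((c-e)@nrm).round(4))
    return c,a,mid,la,im
E
python3 - <<'E'
from h import *
c,a,mid,la,im=measure(n=3)
R=lambda t:np.array([[np.cos(t),-np.sin(t)],[np.sin(t),np.cos(t)]])
u=R(np.radians(la))
for q in [(40,80),(40,-80),(-120,80),(-120,-80),(-120,0)]:
    P=mid+u@(np.array(q)/1e3); print(q,P.round(4),proj("top",np.r_[P,.07]).round(1))
print("shelf corners", w("top",[(226,121),(377.5,139),(366.5,248),(208.5,226)],.06).round(3))
print("jar lid",w("top",[(221,190)],.12),"pot mouth",w("top",[(299,164.5)],.115),"flask base",w("top",[(158,193)],.0),"beaker",w("top",[(440,208)],.09))
E
```

```text
edge pt [ 0.6663 -0.005 ] yaw -7.63 | line mid [ 0.6033 -0.0323] yaw -18.2 len 0.1588 remain 0.0588 end gaps [0.0452 0.0746]
(40, 80) [0.6663 0.0312] [[281.  127.1]]
(40, -80) [ 0.6163 -0.1208] [[340.2 146. ]]
(-120, 80) [0.5143 0.0812] [[260.5 185.6]]
(-120, -80) [ 0.4643 -0.0708] [[320.6 205.3]]
(-120, 0) [0.4893 0.0052] [[290.4 195.4]]
shelf corners [[ 0.686  0.176]
 [ 0.637 -0.218]
 [ 0.358 -0.185]
 [ 0.413  0.213]]
jar lid [[0.49638983 0.16662286]] pot mouth [[ 0.55902043 -0.01906214]] flask base [[0.50492939 0.37275965]] beaker [[ 0.45551875 -0.362582  ]]
```

The measured line length of 159 mm and the projected corners agree with the given sizes. The bat has 59 mm to go and must turn +10.6°. I'll push with open fingers squared to the shelf edge, so the bat aligns itself against both.

drive_tool(
  deltas="87 40 -45 0 0.03;87 80 -90 0 0.06;87 110 -125 0 0.09;87 140 -165 0 0.118;87 170 -205 0 0.118;87 190 -250 0 0.118;87 205 -295 0 0.118;87 220 -340 0 0.118;87 230 -385 0 0.118;87 240 -430 0 0.118;87 250 -475 0 0.118;87 260 -520 0 0.118",
)

```text
time_s: 1.5
position: [0.4154, 0.0834, 0.2228]
tcp_rot: [[-0.991, 0.133, 0.001], [0.133, 0.991, -0.0], [-0.001, 0.0, -1.0]]
force: [0.8, 0.2, -0.5]
opening: 0.996
grasp_force: 0.0
```

drive_tool(
  deltas="87 8 -42 0 0;87 14 -83 0 0;87 14 -83 0 0;87 14 -83 0 0",
)

```text
time_s: 1.9
position: [0.429, 0.0018, 0.2225]
tcp_rot: [[-0.991, 0.135, -0.0], [0.135, 0.991, 0.001], [0.0, 0.001, -1.0]]
force: [-0.5, 0.5, -0.7]
opening: 0.998
grasp_force: 0.0
```

drive_tool(
  deltas="87 0 0 -45 0;87 0 0 -90 0;87 0 0 -125 0;87 0 0 -145 0;87 0 0 -153 0;87 0 0 -157 0;87 0 0 -157 0;87 0 0 -157 0",
)

```text
time_s: 2.7
position: [0.4298, 0.0026, 0.0665]
tcp_rot: [[-0.991, 0.132, 0.002], [0.132, 0.991, -0.0], [-0.002, -0.0, -1.0]]
force: [-0.5, -0.3, 0.1]
opening: 1.004
grasp_force: 0.0
```

```bash
python3 - <<'E'
from h import *
print(bot.read_state()["position"],bot.read_state()["force"])
im=imaging.capture("side")
cv2.imwrite("pics/s1.png",cv2.resize(im[120:250,240:420,::-1],None,fx=4,fy=4,interpolation=cv2.INTER_CUBIC))
E
```

```text
[0.42978675 0.00263476 0.06646223] [-0.46181805 -0.30261948  0.06423796]
```

View pics/s1.png

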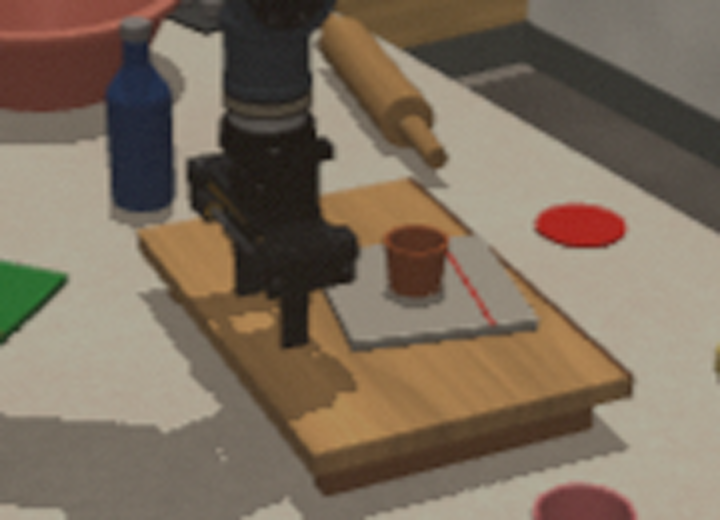

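Both fingertips are clear of the shelf, behind the bat, with nothing else nearby. I'll lower 2 mm and start pushing slowly.

drive_tool(
  deltas="87 0 0 -2 0;87 10 -1.3 -2 0;87 20 -2.7 -2 0;87 26 -3.5 -2 0;87 29 -3.9 -2 0;87 32 -4.3 -2 0;87 35 -4.7 -2 0;87 38 -5.1 -2 0;87 41 -5.5 -2 0;87 44 -5.9 -2 0;87 47 -6.3 -2 0;87 50 -6.7 -2 0",
)

```text
time_s: 3.95
position: [0.4794, -0.0043, 0.0635]
tcp_rot: [[-0.991, 0.132, 0.0], [0.132, 0.991, 0.0], [-0.0, 0.0, -1.0]]
force: [-1.0, -0.7, 0.5]
opening: 1.0
grasp_force: 0.5
```

drive_tool(
  deltas="87 3 -0.4 0 0;87 6 -0.8 0 0;87 9 -1.2 0 0;87 12 -1.6 0 0;87 15 -2 0 0;87 18 -2.4 0 0;87 21 -2.8 0 0;87 24 -3.2 0 0;87 27 -3.6 0 0;87 29 -3.9 0 0;87 30 -4 0 0;87 30 -4 0 0",
)

```text
time_s: 5.15
position: [0.5094, -0.0083, 0.0636]
tcp_rot: [[-0.991, 0.132, 0.001], [0.132, 0.991, -0.0], [-0.001, -0.0, -1.0]]
force: [0.2, -0.8, 0.4]
opening: 0.997
grasp_force: 0.3
```

```bash
python3 - <<'E'
from h import *
measure("pics/t2.png",n=3)
E
```

```text
edge pt [ 0.6663 -0.005 ] yaw -7.63 | line mid [ 0.6416 -0.0154] yaw -8.43 len 0.1554 remain 0.0231 end gaps [0.0242 0.0246][ WARN:0@1.922] global loadsave.cpp:1063 imwrite_ Unsupported depth image for selected encoder is fallbacked to CV_8U.
```

View pics/t2.png

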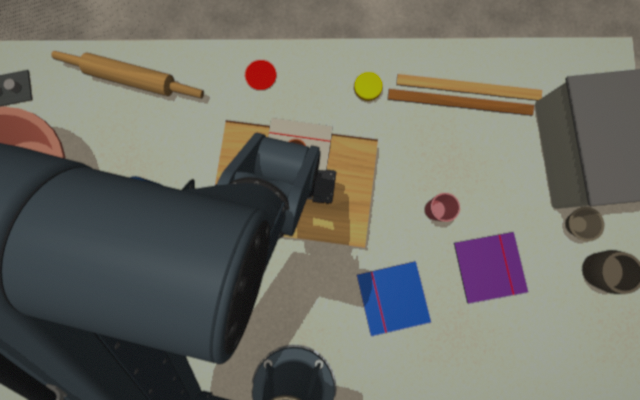

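The bat has squared up, with the line from (271,132) to (330,141), about 24 mm short. I'll push on 18 mm.

drive_tool(
  deltas="87 2 -0.3 0 0;87 4 -0.5 0 0;87 6 -0.8 0 0;87 8 -1.1 0 0;87 10 -1.3 0 0;87 12 -1.6 0 0;87 14 -1.9 0 0;87 16 -2.1 0 0;87 17 -2.3 0 0;87 18 -2.4 0 0;87 18 -2.4 0 0",
)

```text
time_s: 6.4
position: [0.5274, -0.0108, 0.0636]
tcp_rot: [[-0.991, 0.132, 0.001], [0.132, 0.991, -0.0], [-0.001, -0.0, -1.0]]
force: [-1.3, 0.6, 0.9]
opening: 1.0
grasp_force: 0.8
```

```bash
cat >> h.py <<'E'
def fine(n=5):
    im=np.mean([imaging.capture("top") for _ in range(n)],0);r,g=im[...,0],im[...,1]
    c,a=np.array([.6663,-.005]),-7.63
    nr=np.array([np.cos(np.radians(a)),np.sin(np.radians(a))]);t=np.array([-nr[1],nr[0]])
    Q=[]
    for x in range(262,345):
        y=np.arange(110,143); d=(r-g)[y,x]; b=np.median(d); e=(d-b)
        k=np.argmax(e)
        if e[k]<15: continue
        sl=slice(max(k-2,0),k+3); wt=e[sl].clip(0); Q.append((x,(y[sl]*wt).sum()/wt.sum()))
    W=w("top",Q,.07); gap=(c-W)@nr*1e3; tt=(W-c)@t*1e3
    p=np.polyfit(tt,gap,1); 
    for _ in range(3):
        k=abs(gap-np.polyval(p,tt))<2; p=np.polyfit(tt[k],gap[k],1)
    print("n",k.sum(),len(k),"t",tt[k].min().round(1),tt[k].max().round(1),"gap mid",np.polyval(p,(tt[k].min()+tt[k].max())/2).round(2),"tilt deg",np.degrees(p[0]).round(2)); print(np.c_[tt,gap][::6].round(1).tolist())
    return im
E
python3 - <<'E'
from h import *
im=fine().astype(np.uint8)
cv2.imwrite("pics/t3.png",cv2.resize(im[105:205,210:390,::-1],None,fx=4,fy=4,interpolation=cv2.INTER_CUBIC))
print(bot.read_state()["position"])
E
```

```text
n 30 77 t -128.7 51.3 gap mid 9.36 tilt deg -3.34
[[69.6, 5.2], [53.9, 5.9], [38.3, 5.6], [22.7, 5.8], [7.0, 6.0], [-8.7, 7.2], [-24.0, 5.3], [-39.6, 5.6], [-55.2, 6.1], [-70.7, 5.8], [-86.2, 5.3], [-103.8, 22.1], [-118.2, 13.6]]
[ 0.52735296 -0.01071551  0.06354598]
```

View pics/t3.png

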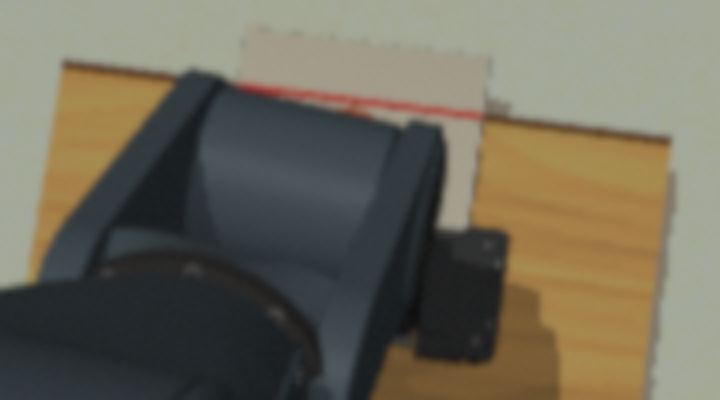

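The line runs parallel to the rim, with about 5.7 mm left. I'll push the last 5.5 mm, then back off and lift clear for an unobstructed look.

drive_tool(
  deltas="87 1.5 -0.2 0 0;87 3 -0.4 0 0;87 4.5 -0.6 0 0;87 5.5 -0.7 0 0;87 5.5 -0.7 0 0;87 0 0 0 0;87 -10 1.3 0 0;87 -30 4 0 0;87 -60 8 0 0;87 -60 8 0 0",
)

```text
time_s: 7.65
position: [0.4605, -0.001, 0.0633]
tcp_rot: [[-0.991, 0.132, -0.009], [0.132, 0.991, 0.002], [0.009, 0.001, -1.0]]
force: [-1.0, -0.1, -0.4]
opening: 0.998
grasp_force: 0.0
```

drive_tool(
  deltas="87 0 0 40 0;87 0 0 90 0;87 0 0 140 0;87 0 50 140 0;87 0 100 140 0;87 -10 150 140 0;87 -20 200 140 0;87 -30 250 140 0;87 -50 300 140 0;87 -70 340 140 0;87 -70 340 140 0",
)

```text
time_s: 8.75
position: [0.3941, 0.342, 0.2037]
tcp_rot: [[-0.992, 0.125, -0.0], [0.125, 0.992, 0.002], [0.0, 0.002, -1.0]]
force: [0.5, -0.8, 0.4]
opening: 1.001
grasp_force: 0.0
```

```bash
python3 - <<'E'
from h import *
im=fine().astype(np.uint8)
measure(n=3)
print(bot.read_state()["position"])
cv2.imwrite("pics/t4.png",cv2.resize(im[105:255,200:390,::-1],None,fx=4,fy=4,interpolation=cv2.INTER_CUBIC))
E
```

```text
n 19 77 t -128.7 65.1 gap mid 6.92 tilt deg -4.89
[[71.3, 11.7], [54.8, -0.5], [39.1, -0.1], [23.5, 0.1], [7.9, 0.2], [-12.3, 32.8], [-23.3, -0.1], [-38.8, -0.1], [-54.4, -0.1], [-69.8, -0.6], [-85.4, -0.4], [-103.9, 22.1], [-118.2, 13.6]]
edge pt [ 0.6548 -0.0908] yaw -7.64 | line mid [ 0.6641 -0.0176] yaw -7.63 len 0.1556 remain 0.0004 end gaps [ 0.0013 -0.0002]
[0.39793571 0.33607419 0.20359045]
```

View pics/t4.png

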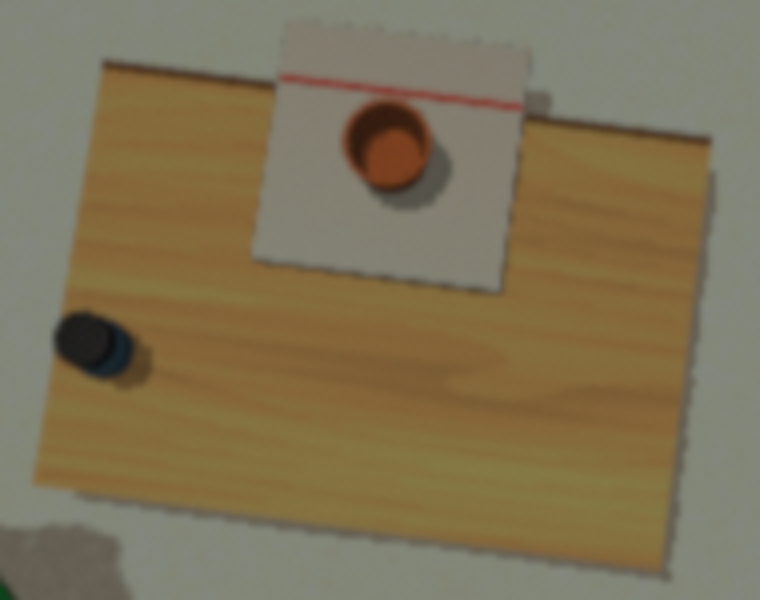

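The red line lies over the rim (gap about 0 ± 0.5 mm) and parallel to it (tilt under 0.1°). The pot is still riding on the bat, the jar has not moved, and the arm is clear, so I'm handing in.

```bash
python3 -c "
from rig import bot
print(bot.hand_in())"
```

```text
the job is handed in; nothing more can be done
None
```

I pushed the bat until its red line lay over the shelf's far edge, measured within about 0.5 mm and parallel to it, with the pot still riding on it, and handed the job in.

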